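# Get the LED panel out from behind the clutter

## Robot

A 7-joint arm with a two-finger parallel gripper is mounted at the origin on the work surface. World frame = base frame: x ahead of the robot, y to its left, z up, the work surface at z = 0. Lengths are in mm, angles in rad, forces in N, time in s.
With the tool pointing down it reaches from about 425 to 875 mm from the base axis. Payload 4.7 kg.
Tool frame: the origin (TCP) lies at the very end of the fingers, on their centre line; the grasp point (between the pads) lies 19 mm behind it; z points along the fingers, y is the line along which they close (so a half turn about z gives the same grasp; the last joint's range is limited). The gripper opens to 85 mm and grips with 20 to 120 N. Pads are 22 mm wide; open, the fingers measure 114 mm over their backs; the gripper's body (76 mm by 85 mm) begins 54 mm behind the grasp point. The pads swing forward as they close: fully open they stand 13 mm farther back than shut.
Start: joints at [-1.303, 0.321, -0.07, 1.45, 0.023, 1.371, -0.057], TCP at [163.231, 629.19, 231.349] pointing down, gripper open.
Joint ranges: [-2.86, 2.86], [-0.3, 2.09], [-1.38, 1.24], [0.06, 2.45], [-1.56, 4.7], [0.09, 2.05], [-2.69, 2.69]. Speed limits (rad/s): [2.57, 2.57, 3.14, 3.14, 3.14, 3.14, 3.14].

## Interface

Orientations are given as a rotation vector (axis times angle).
In Python, from station import ctrl, cams, finish_job gives the robot as it stands.
- The arm moves only by the shell command python3 -m crank 'ROWS' [FORCE]. ROWS is JSON, a list of rows, each a list of 3 entries, a list of its own where there are three numbers: the shift along the tool's x, y, z in cm, then the turn, a rotation vector about the tool's x, y, z in degrees, then the gripper's target within -1 to 1 (shut at 1, half-way at 0, fully open at -1). A call has 1 to 5 rows; each row is the pose to reach, as a shift and turn from the pose commanded when the call began, along the tool's axes at that moment; what a row does not reach only later rows make up. A row lasts 1/12 s, in which the tool goes at most 41.7 mm and 7.16 degrees, less where a joint would pass 70% of its speed; a pose out of reach is approached as far as the arm can. A call with a gripper value outside its range is refused whole. The fingers move at their own pace and stop on an object; FORCE is the grip in N (left out, the last holds). Time passes only in rows, so rows that repeat a pose let the fingers close. It gives the time, the measured TCP pose, the force, the opening and the grip force at its end, in the units of the state.
- ctrl.get_obs(): the state, without advancing time (a new reading comes with each control period).
- cams.read_camera(name): name is "scene" or "top" or "wrist"; returns a dict with "frame" (480x640x3 uint8, red, green, blue), "camera_matrix" (3x3 intrinsics, pixels), "R" (3x3) and "t" (3): a world point X has camera coordinates R X + t; the wrist camera has in their place "T_tool_cam" (4x4, takes a point from camera to tool coordinates, whose origin is the TCP and whose axes are the flange's). Camera axes: x right, y down, z forward; pixel columns grow to the right and rows downward; lengths in mm; the calibration is good to about 2 mm. The wrist camera is an equidistant fisheye: a pixel r from the principal point sees the ray r / f radians off the axis. A picture is of the moment at which its call begins: read the wrist's pose just before it. There is no depth.
- finish_job(): hands the job in; it is judged then, once.
The state is a dict: "time": time; "q": joint angles; "qvel": joint speeds; "effort": joint torques, N m; "tool_pos": TCP position; "orientation": TCP orientation; "contact_force": force on the tool from outside, world axes, zero at the start; "torque": the same for the moment, N m; "opening": finger opening in mm; "gripper_force": force on a finger pad.
Only numpy, scipy, OpenCV 4.12 (cv2) and the standard library are available. Lean on these libraries where they do the work, as an engineer would, in place of code of your own. Each camera call takes 0.05 s, during which the arm holds its last target. There are 200 camera calls.

## Task

Clear the solder spool, the screw jar and the transformer from the felt coasters onto the newspaper, all three standing there together. Then draw the LED panel out of its rails by its pull fin, keeping it level, and lay it flat on the rubber mat, centred and square with the mat (either way round). Last, put the spool, the jar and the transformer back upright in the middle of the very coasters each came from.

Things in the scene. Friction and masses are not known exactly. Their poses are not given: they have to be found in the camera images.
- panel_fin (a point): centre of the black upright pull fin (34 long x, 10 thick y, 45 mm high) in the middle of the LED panel: an amber board with white LEDs, 90 (x) x 130 (y) x 6 mm, 150 g. Pinch across y. The point lies over the panel's centre, 22.5 mm above its top face, 28.5 mm above its underside; x is the sliding direction, z up. At the start the panel is fully home in the rails, point 38.5 mm above the table
- spool_center (a point): solder spool standing upright, grey flanges 46 mm across with silvery wire between, 50 mm high; the point is its centre, 25 mm above its foot; z is its axis; about 200 g
- jar_center (a point): clear screw jar with a white lid, round, 44 mm across, 60 mm high, standing; the point is its centre, 30 mm above its foot; z is its axis; about 150 g
- transformer_center (a point): small transformer: dark steel core 44 mm long (x), 20 mm thick (y), 44 mm high, on a 44 x 42 mm foot, a copper coil bulging out at both sides to 40 mm (y); the point is its centre, 22 mm above its foot; z is up; about 250 g. Grasp it on the core's flat ends, 44 mm apart, along x
- newspaper: folded newspaper, 180 (x) x 230 (y) x 6 mm, fixed flat on the table: the side area. Origin: centre of its underside (its top is 6 mm higher)
- mat: dark rubber mat, 130 (x) x 170 (y) x 4 mm, fixed flat on the table: where the panel goes, its 130 mm side along the mat's 170 mm side. Origin: centre of its underside (its top is 4 mm higher)
- dock: two aluminium C-rails fixed on the table, holding the panel's side edges with 1.5 mm play each side, 2 mm above; open over the panel's middle and at the front, closed at the far end; 23 mm high. Origin: middle of the open front end, at table height. +x runs into the rails: the panel comes out along -x and is free after 95 mm. At the start the fin is 46 mm along +x from here
- coaster_left: grey felt coaster, 68 x 68 x 3 mm, fixed to the table, the left one (+y) of a row of three in front of the rails' open end, seen by the robot. Origin: centre of its underside (its top is 3 mm higher)
- coaster_mid: grey felt coaster, 68 x 68 x 3 mm, fixed to the table, the middle one of a row of three in front of the rails' open end, seen by the robot. Origin: centre of its underside (its top is 3 mm higher)
- coaster_right: grey felt coaster, 68 x 68 x 3 mm, fixed to the table, the right one (-y) of a row of three in front of the rails' open end, seen by the robot. Origin: centre of its underside (its top is 3 mm higher)

How it is judged:
By the outcome, as a careful person would: the job done as asked, in the order asked, and still so for the second after the job is handed in, with the robot touching nothing.
It also fails if it takes over 147 s, if anything falls off the work surface, if the arm or the gripper's body presses on something with over 40 N, if the wrist force passes 120 N, or if a joint passes its speed limit or range.

## Working session

There is one attempt and no reset: what is moved stays moved. The work goes in short steps, Python scripts to look and compute and a shell command to move; the robot and the scene stay as the last step left them, time stands still between calls to the robot, and variables do not carry over. Pictures are saved under pics/ and viewed, at most 14 in all, crops included, and the job is handed in when it is done.

```bash
ls; mkdir -p pics; python3 - <<'E'
from station import ctrl,cams
import cv2
o=ctrl.get_obs();print({k:o[k] for k in('time','tool_pos','orientation','opening')})
for n in('scene','top'):
    c=cams.read_camera(n);cv2.imwrite(f'pics/{n}0.png',c['frame'][:,:,::-1]);print(n,c['camera_matrix'],c['R'],c['t'])
c=cams.read_camera('wrist');print(c['T_tool_cam'],c['camera_matrix']);cv2.imwrite('pics/w0.png',c['frame'][:,:,::-1])
E
```

```text
pics
{'time': 0.0, 'tool_pos': array([163.13518252, 628.6347346 , 230.24184918]), 'orientation': array([-3.97592047e-01, -3.11621766e+00,  2.97068423e-03]), 'opening': 85.39664991228274}
scene [[609.97781994   0.         322.87166678]
 [  0.         609.97781994 235.27504774]
 [  0.           0.           1.        ]] [[-0.05634718  0.99833468  0.01236367]
 [ 0.73991899  0.05006965 -0.67083002]
 [-0.67033192 -0.02865126 -0.74150807]] [  14.86857497 -392.53868793 1480.49709496]
top [[489.89457865   0.         318.2235164 ]
 [  0.         489.89457865 246.18382183]
 [  0.           0.           1.        ]] [[ 0.02473416 -0.99918927 -0.03176527]
 [-0.9864373  -0.01923632 -0.16300739]
 [ 0.16226419  0.0353663  -0.98611336]] [  8.57837286 573.82626616 893.68282653]
[[ 1.03790383e-03 -9.63288594e-01 -2.68466028e-01  6.77578836e+01]
 [ 9.99998589e-01  6.45173911e-04  1.55108524e-03  1.50468110e+00]
 [-1.32093544e-03 -2.68467259e-01  9.63287904e-01 -1.41497444e+02]
 [ 0.00000000e+00  0.00000000e+00  0.00000000e+00  1.00000000e+00]] [[371.64829954   0.         319.52067917]
 [  0.         371.64829954 240.00684189]
 [  0.           0.           1.        ]]
```

View pics/top0.png

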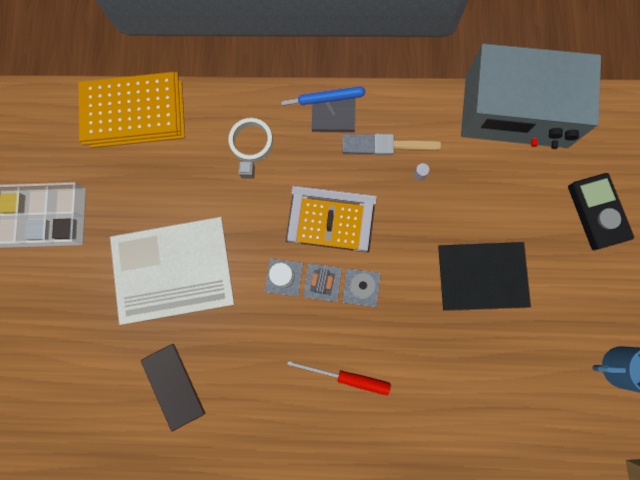

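View pics/scene0.png

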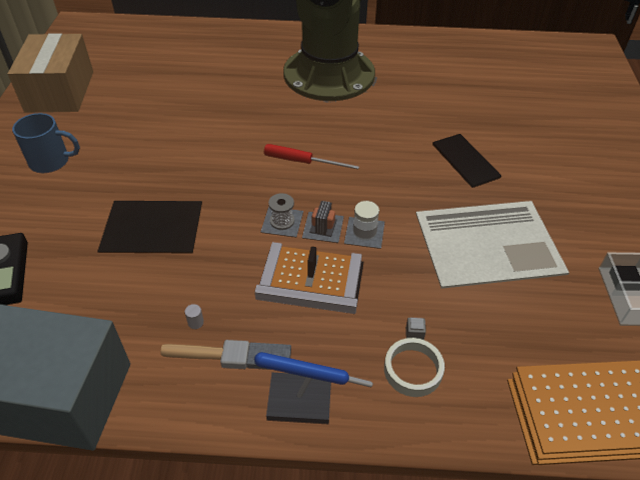

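The top view shows the newspaper around (171,270), the mat around (485,276), the dock around (332,220) with its open front toward the robot, and the jar, transformer and spool at (281,275), (322,283) and (362,286). Next I measure them.

```bash
cat > h.py <<'E'
import numpy as np,cv2
from scipy.spatial.transform import Rotation as Ro
from station import ctrl,cams
def ray(c,p,T=None):
    K=c['camera_matrix'];p=np.atleast_2d(np.float64(p));d=(p-[K[0,2],K[1,2]])/K[0,0]
    if T is None:
        v=np.c_[d,np.ones(len(d))]@c['R'];return -c['R'].T@c['t'],v
    r=np.linalg.norm(d,axis=1,keepdims=True);v=np.c_[d*np.sinc(r/np.pi),np.cos(r)]
    return T[:3,3],v@T[:3,:3].T
def plane(c,p,z,T=None):
    o,v=ray(c,p,T);return (o+v*((z-o[2])/v[:,2])[:,None])[:,:2]
def wrist(name=None):
    o=ctrl.get_obs();c=cams.read_camera('wrist');W=np.eye(4)
    W[:3,:3]=Ro.from_rotvec(o['orientation']).as_matrix();W[:3,3]=o['tool_pos']
    if name:cv2.imwrite('pics/'+name,c['frame'][:,:,::-1])
    return c,W@c['T_tool_cam']
def proj(c,P,T):
    q=(np.atleast_2d(P)-T[:3,3])@T[:3,:3];r=np.hypot(q[:,0],q[:,1]);th=np.arctan2(r,q[:,2])
    K=c['camera_matrix'];return q[:,:2]*(th/r*K[0,0])[:,None]+[K[0,2],K[1,2]]
def rect(w):
    w=np.float32(w);(cx,cy),(a,b),an=cv2.minAreaRect(w);return np.round([cx,cy,a,b,(an+45)%90-45],1)
def to(x,y,z,yaw=None):
    """tool shift (cm) & turn (deg) to reach world x,y,z with tool-y at angle yaw(deg) from world y; tool down"""
    o=ctrl.get_obs();R=Ro.from_rotvec(o['orientation']);s=R.inv().apply(np.array([x,y,z])-o['tool_pos'])/10
    t=''
    if yaw is not None:
        g=Ro.from_euler('z',yaw,degrees=True)*Ro.from_matrix(np.diag([-1.,1,-1]));t=np.round((R.inv()*g).as_rotvec(degrees=True),1)
    print('t%.2f'%o['time'],np.round(o['tool_pos'],1),'shift',np.round(s,2),'turn',t,'open %.1f'%o['opening'])
E
cat > m.py <<'E'
from h import *
c=cams.read_camera('top');f=c['frame'];hsv=cv2.cvtColor(f,cv2.COLOR_RGB2HSV)
def big(m,box):
    x0,y0,x1,y1=box;k=np.zeros_like(m);k[y0:y1,x0:x1]=m[y0:y1,x0:x1]
    cs,_=cv2.findContours(k,cv2.RETR_EXTERNAL,cv2.CHAIN_APPROX_NONE);return max(cs,key=cv2.contourArea)[:,0]
grey=cv2.inRange(hsv,(0,0,60),(179,70,255));
pp=big(cv2.inRange(hsv,(0,0,150),(179,60,255)),(95,205,245,335));print('news',rect(plane(c,pp,6)))
print('mat',rect(plane(c,big(cv2.inRange(hsv,(0,0,0),(179,255,45)),(425,230,545,320)),4)))
print('dock',rect(plane(c,big(cv2.inRange(hsv,(0,0,90),(179,80,255)),(280,180,382,256)),23)))
print('amber',rect(plane(c,big(cv2.inRange(hsv,(10,150,120),(25,255,255)),(290,190,375,252)),16)))
print('fin',rect(plane(c,big(cv2.inRange(hsv,(0,0,0),(179,255,50)),(318,200,345,245)),61)))
for n,b in(('left',(262,255,303,302)),('mid',(303,258,342,306)),('right',(342,262,388,312))):
    q=big(cv2.inRange(hsv,(90,15,40),(130,120,255)),b);print(n,cv2.boundingRect(q),rect(plane(c,q,3)))
print('jar',plane(c,[281,274],60),'tr',plane(c,[322.5,282],44),'sp',plane(c,[362.5,286],50))
cv2.imwrite('pics/crop.png',cv2.resize(f[175:315,255:395,::-1],None,fx=4,fy=4,interpolation=cv2.INTER_CUBIC))
E
python3 m.py
```

```text
news [526.9 318.5 181.7 231.9  11.3]
mat [ 528.7 -303.7  126.3  167.2    3.4]
dock [ 6.347e+02 -3.000e-01  1.708e+02  1.158e+02 -6.200e+00]
amber [626.2   1.  123.4  91.6  -6.2]Traceback (most recent call last):
  File "m.py", line 11, in <module>
    print('fin',rect(plane(c,big(cv2.inRange(hsv,(0,0,0),(179,255,50)),(318,200,345,245)),61)))
                             ~~~^^^^^^^^^^^^^^^^^^^^^^^^^^^^^^^^^^^^^^^^^^^^^^^^^^^^^^^^^
  File "m.py", line 5, in big
    cs,_=cv2.findContours(k,cv2.RETR_EXTERNAL,cv2.CHAIN_APPROX_NONE);return max(cs,key=cv2.contourArea)[:,0]
                                                                            ~~~^^^^^^^^^^^^^^^^^^^^^^^^
ValueError: max() iterable argument is empty
```

```bash
sed -i 's/,(179,255,50)),(318/,(179,255,75)),(318/' m.py; python3 m.py
```

```text
news [526.9 318.5 181.7 231.9  11.3]
mat [ 528.7 -303.7  126.3  167.2    3.4]
dock [ 6.347e+02 -3.000e-01  1.708e+02  1.158e+02 -6.200e+00]
amber [626.2   1.  123.4  91.6  -6.2]
fin [ 6.222e+02  3.000e-01  8.500e+00  3.920e+01 -5.700e+00]
left (265, 259, 37, 37) [517.4  90.9  64.9  65.   -6.4]
mid (304, 264, 37, 37) [509.   13.5  65.   65.   -6.1]
right (343, 269, 37, 37) [500.3 -64.1  65.7  65.2  -6. ]
jar [[517.00813398  89.55660745]] tr [[505.09556644  11.54160874]] sp [[498.65439653 -64.1504859 ]]
```

View pics/crop.png

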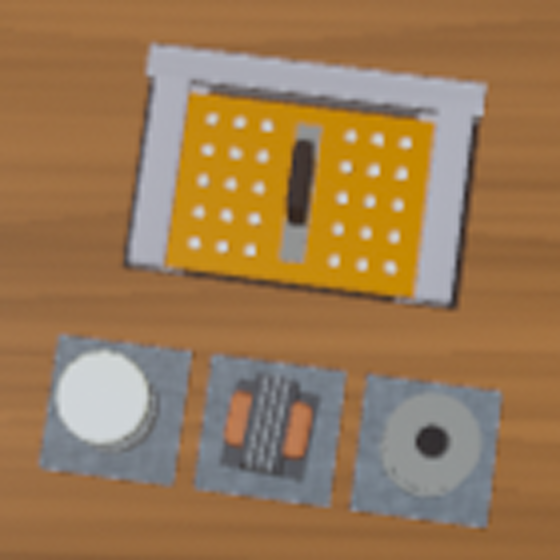

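Coasters, jar, transformer and spool agree between the two measurements: the coaster row is 78 mm apart at yaw -6°, the dock front is at about x 577, and the transformer core is along the same x. I move to a viewpoint over the row.

```bash
python3 -c "
from h import *
to(509,20,200,-96)"
```

```text
t0.25 [163.2 628.9 230.8] shift [-48.77 -50.25   3.13] turn [-0.   0.  81.5] open 85.7
```

```bash
python3 -m crank '[[[-48.8,-50.2,3],[0,0,81],0],[[-48.8,-50.2,3],[0,0,81],0],[[-48.8,-50.2,3],[0,0,81],0],[[-48.8,-50.2,3],[0,0,81],0],[[-48.8,-50.2,3],[0,0,81],0]]' 40; python3 -c "
from h import *
to(509,20,200,-96)"
```

```text
time: 0.67
tool_pos: [266.9, 446.4, 222.2]
orientation: [-1.345, -2.839, -0.0]
contact_force: [1.5, 0.6, -0.3]
opening: 42.6
gripper_force: 0.0
t0.67 [266.9 446.4 222.2] shift [-48.33  -8.28   2.21] turn [ 0.  -0.  45.3] open 42.6
```

```bash
python3 -m crank '[[[-48.3,-8.3,2.2],[0,0,45.3],-0.5],[[-48.3,-8.3,2.2],[0,0,45.3],-0.5],[[-48.3,-8.3,2.2],[0,0,45.3],-0.5],[[-48.3,-8.3,2.2],[0,0,45.3],-0.5],[[-48.3,-8.3,2.2],[0,0,45.3],-0.5]]' >/dev/null; python3 -c "
from h import *
to(509,20,200,-96)"
```

```text
t1.08 [370.5 266.  213.2] shift [-25.4   12.32   1.3 ] turn [ 0.  -0.   9.5] open 64.0
```

```bash
python3 -m crank '[[[-25.4,12.3,1.3],[0,0,9.5],-0.5],[[-25.4,12.3,1.3],[0,0,9.5],-0.5],[[-25.4,12.3,1.3],[0,0,9.5],-0.5],[[-25.4,12.3,1.3],[0,0,9.5],-0.5],[[-25.4,12.3,1.3],[0,0,9.5],-0.5]]' >/dev/null;python3 -c "
from h import *
to(509,20,200,-96)"
```

```text
t1.50 [473.6  85.1 203.7] shift [-6.13  4.17  0.37] turn [ 0.  -0.1  0.3] open 63.8
```

```bash
python3 -m crank '[[[-6.1,4.2,0.4],[0,0,0.3],-0.5],[[-6.1,4.2,0.4],[0,0,0.3],-0.5],[[-6.1,4.2,0.4],[0,0,0.3],-0.5]]' >/dev/null;python3 -c "
from h import *
to(509,20,200,-96)
c,T=wrist('w1.png');print(proj(c,[[517.4,90.9,3],[509,13.5,3],[500.3,-64.1,3],[622,0,61]],T))"
```

```text
t1.75 [510.9  14.2 199.7] shift [ 0.56 -0.25 -0.03] turn [ 0.2  0.2 -0.6] open 63.5
[[315.86196775 130.44651981]
 [316.45388728 214.93230851]
 [316.80463356 292.38379166]
 [455.82133468 231.31837975]]
```

View pics/w1.png

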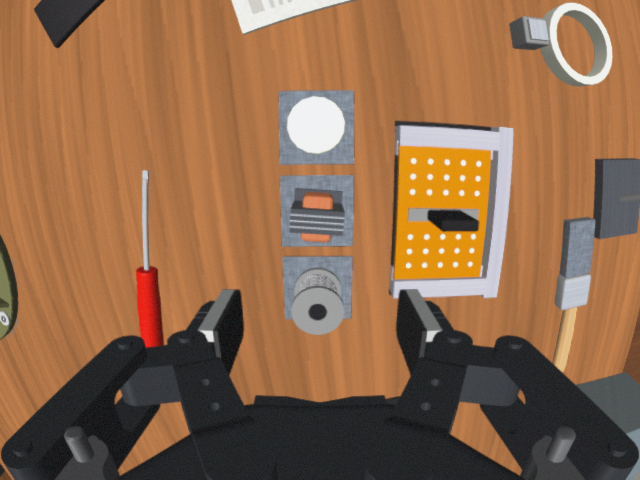

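The wrist view shows the three coasters at about (316,127), (317,211) and (318,288), with the jar lid at (316,125), the transformer core at (317,215) and the spool top at (318,311). The core is lying along the image columns, square with the coaster. I measure again now that the arm is settled.

```bash
cat > m2.py <<'E'
from h import *
to(509,20,200,-96)
c,T=wrist();hsv=cv2.cvtColor(c['frame'],cv2.COLOR_RGB2HSV)
def cont(lo,hi,box):
    x0,y0,x1,y1=box;m=cv2.inRange(hsv,lo,hi);k=np.zeros_like(m);k[y0:y1,x0:x1]=m[y0:y1,x0:x1]
    k=cv2.morphologyEx(k,cv2.MORPH_CLOSE,np.ones((3,3)))
    cs,_=cv2.findContours(k,cv2.RETR_EXTERNAL,cv2.CHAIN_APPROX_NONE);return max(cs,key=cv2.contourArea)[:,0]
if __name__=='__main__':
    g=((85,15,30),(135,160,200))
    for n,b in(('L',(265,80,370,171)),('M',(265,171,370,252)),('R',(265,252,370,345))):
        q=cont(*g,b);print(n,rect(plane(c,q[q[:,1]<320],3,T)))
    q=cont((0,0,200),(179,40,255),(270,85,360,170));print('lid',rect(plane(c,q,63,T)))
    q=cont((0,0,80),(179,15,255),(280,265,360,345));e=cv2.minEnclosingCircle(q);print(e)
    print('spool',plane(c,[318,312],53,T),'corepts',plane(c,[[291,205],[344,205],[290,233],[344,233]],47,T))
    a=cont((10,150,120),(25,255,255),(390,140,500,290));print('amber',rect(plane(c,a,16,T)))
    cv2.imwrite('pics/cropw.png',cv2.resize(c['frame'][85:345,270:500,::-1],None,fx=2.3,fy=2.3,interpolation=cv2.INTER_CUBIC))
E
python3 m2.py
```

```text
t1.80 [509.6  18.  199.5] shift [ 0.19 -0.09 -0.05] turn [ 0.   0.1 -0.4] open 64.2
L [517.7  94.2  66.1  66.5  -5.6]
M [509.6  16.9  64.9  65.8  -6.3]
R [501.6 -58.6  62.9  66.3  -6.3]
lid [517.9  93.9  42.   42.1  -6.4]
((319.5, 304.6384582519531), 32.82569122314453)
spool [[500.67128241 -56.54549536]] corepts [[489.34187265  37.22516948]
 [531.67255121  32.50470064]
 [485.54438499  14.24402002]
 [529.46006584   9.35657635]]
amber [626.1   3.6 124.5  90.7  -6.2]
```

View pics/cropw.png

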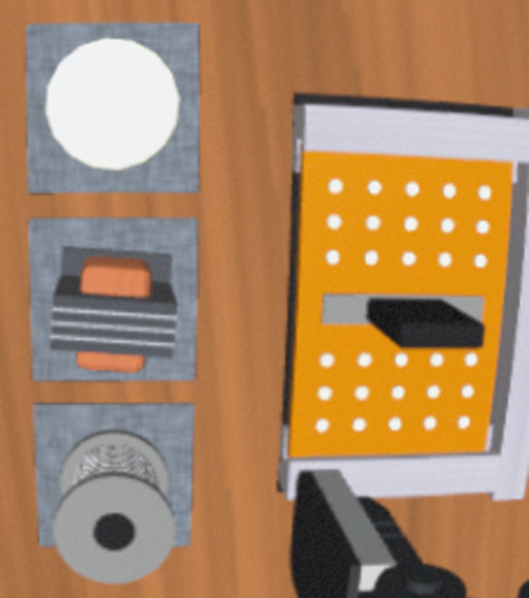

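Both cameras agree within 3 mm, and each item stands about in the middle of its coaster. Next I pick the jar.

```bash
python3 -c "
from h import *
to(517.5,92.5,12,-96)"
```

```text
t1.85 [508.9  20.8 199.3] shift [ 7.22  0.09 18.73] turn [-0.   0.  -0.2] open 63.9
```

```bash
python3 -m crank '[[[4,0.1,0],[0,0,0],-0.5],[[7.2,0.1,3],[0,0,0],-0.5],[[7.2,0.1,7],[0,0,0],-0.5],[[7.2,0.1,11],[0,0,0],-0.5],[[7.2,0.1,15],[0,0,0],-0.5]]' >/dev/null;python3 -m crank '[[[0,0,2],[0,0,0],-0.5],[[0,0,3.7],[0,0,0],-0.5],[[0,0,3.7],[0,0,0],-0.5],[[0,0,3.7],[0,0,0],-0.5]]'; python3 -c "
from h import *
to(517.5,92.5,12,-96)"
```

```text
time: 2.6
tool_pos: [516.0, 95.1, 12.0]
orientation: [-2.331, -2.105, 0.003]
contact_force: [0.1, -0.0, -0.7]
opening: 64.2
gripper_force: 0.0
t2.60 [516.   95.1  12. ] shift [-0.25  0.17 -0.  ] turn [-0.1  0.   0.2] open 64.2
```

```bash
python3 -m crank '[[[-0.2,0.1,0],[0,0,0],-0.5],[[-0.2,0.1,0],[0,0,0],0.5],[[-0.2,0.1,0],[0,0,0],0.5],[[-0.2,0.1,0],[0,0,0],0.5],[[-0.2,0.1,0],[0,0,0],0.5]]' 40;python3 -m crank '[[[0,0,0],[0,0,0],0.5],[[0,0,-2],[0,0,0],0.5],[[0,0,-5],[0,0,0],0.5],[[0,0,-7],[0,0,0],0.5],[[0,0,-7],[0,0,0],0.5]]';python3 -c "
from h import *
to(527,386,90,-96)"
```

```text
time: 3.02
tool_pos: [519.2, 92.2, 14.2]
orientation: [2.334, 2.103, 0.004]
contact_force: [-1.0, -0.6, 6.3]
opening: 43.3
gripper_force: 40.8
time: 3.43
tool_pos: [521.3, 92.3, 87.1]
orientation: [2.332, 2.101, 0.013]
contact_force: [1.1, 0.5, -1.4]
opening: 43.0
gripper_force: 41.3
t3.43 [521.3  92.3  87.1] shift [29.27 -2.49 -0.18] turn [ 0.4 -0.2  0. ] open 43.0
```

```bash
python3 -m crank '[[[4,-0.3,0],[0,0,0],0.5],[[8,-0.7,0],[0,0,0],0.5],[[12,-1,0],[0,0,0],0.5],[[16,-1.3,0],[0,0,0],0.5],[[20,-1.6,0],[0,0,0],0.5]]' >/dev/null;python3 -m crank '[[[4,-0.4,0],[0,0,0],0.5],[[8,-0.8,2],[0,0,0],0.5],[[9.3,-0.9,5],[0,0,0],0.5],[[9.3,-0.9,6],[0,0,0],0.5],[[9.3,-0.9,6],[0,0,0],0.5]]';python3 -c "
from h import *
to(527,386,17,-96)"
```

```text
time: 4.27
tool_pos: [520.2, 387.4, 18.8]
orientation: [-2.328, -2.106, 0.008]
contact_force: [-0.4, -1.2, -0.8]
opening: 42.8
gripper_force: 41.8
t4.27 [520.2 387.4  18.8] shift [-0.07  0.69  0.18] turn [-0.3  0.1  0.3] open 42.8
```

```bash
python3 -m crank '[[[0,0,0.1],[0,0,0],0.5],[[0,0,0.2],[0,0,0],0.5],[[0,0,0.2],[0,0,0],0.5]]'
```

```text
time: 4.52
tool_pos: [524.6, 383.9, 20.9]
orientation: [2.336, 2.1, 0.001]
contact_force: [0.3, -0.6, -1.4]
opening: 43.0
gripper_force: 41.7
```

```bash
for i in 1 2 3; do python3 -m crank '[[[0,0,0],[0,0,0],0.5],[[0,0,0],[0,0,0],0.5]]' | grep -E 'tool|contact'; done
```

```text
tool_pos: [524.3, 385.0, 21.2]
contact_force: [0.0, 0.5, -1.9]
tool_pos: [523.8, 385.6, 20.9]
contact_force: [0.2, -0.8, -1.4]
tool_pos: [523.6, 385.7, 20.6]
contact_force: [-0.7, -0.3, -1.2]
```

```bash
python3 -m crank '[[[0,0,0.2],[0,0,0],0.5],[[0,0,0.3],[0,0,0],0.5],[[0,0,0.3],[0,0,0],0.5],[[0,0,0.3],[0,0,0],0.5],[[0,0,0.3],[0,0,0],0.5]]' | grep -E 'tool|contact';  python3 -m crank '[[[0,0,0.1],[0,0,0],0.5],[[0,0,0.15],[0,0,0],0.5],[[0,0,0.15],[0,0,0],0.5],[[0,0,0.15],[0,0,0],0.5]]' | grep -E 'tool|contact'
```

```text
tool_pos: [523.6, 385.7, 17.5]
contact_force: [-0.3, -0.6, -2.2]
tool_pos: [523.8, 385.9, 16.9]
contact_force: [-1.4, 0.3, 5.3]
```

The jar is down, with 5 N of contact at TCP z 17. I release it and go for the transformer.

```bash
python3 -m crank '[[[0,0,0],[0,0,0],-0.5],[[0,0,0],[0,0,0],-0.5],[[0,0,-1],[0,0,0],-0.5],[[0,0,-5],[0,0,0],-0.5],[[0,0,-9],[0,0,0],-0.5]]' | grep -E 'open|contact'; python3 -c "
from h import *
to(508.5,15.5,106,-96)"
```

```text
contact_force: [1.5, 1.1, 0.8]
opening: 63.8
t6.18 [522.1 384.5 105.1] shift [-36.84   2.48   0.05] turn [-0.2  0.2  0. ] open 63.8
```

```bash
python3 -m crank '[[[-4.1,0.3,0],[0,0,0],-0.5],[[-8.2,0.6,0],[0,0,0],-0.5],[[-12.3,0.8,0],[0,0,0],-0.5],[[-16.4,1.1,0],[0,0,0],-0.5],[[-20.5,1.4,0],[0,0,0],-0.5]]' >/dev/null; python3 -m crank '[[[-4.1,0.3,0],[0,0,0],-0.5],[[-8.2,0.6,0],[0,0,0],-0.5],[[-12.3,0.8,0],[0,0,0],-0.5],[[-16.3,1.1,0],[0,0,0],-0.5],[[-16.3,1.1,0],[0,0,0],-0.5]]' >/dev/null;python3 -m crank '[[[0,0,0],[0,0,0],-0.5],[[0,0,0],[0,0,0],-0.5],[[0,0,0],[0,0,0],-0.5],[[0,0,0],[0,0,0],-0.5],[[0,0,0],[0,0,0],-0.5]]' >/dev/null; python3 -c "
from h import *
to(508.5,15.5,10,-96)
c,T=wrist('w2.png')
print(proj(c,[[508.5,15.5,47]],T))"
```

```text
t7.43 [510.3  18.5 105.9] shift [-0.32 -0.14  9.59] turn [-0.  -0.   0.2] open 64.0
[[315.97712338 268.6496567 ]]
```

View pics/w2.png

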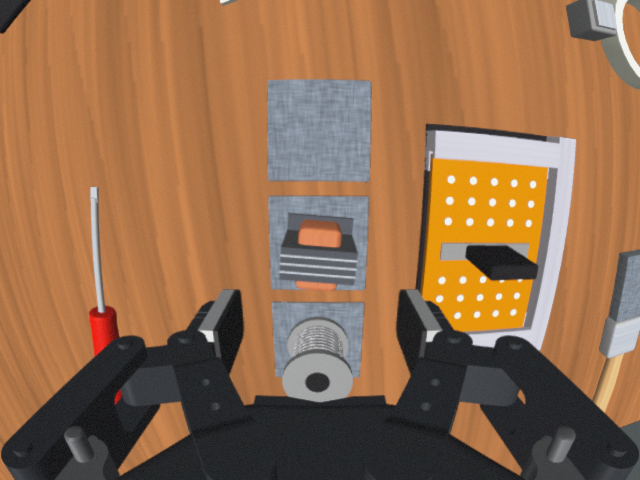

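The wrist view shows the transformer's top at about (319,265), 2 mm from the prediction, between the open fingers. I descend and grasp.

```bash
python3 -m crank '[[[-0.1,0,3],[0,0,0],-0.5],[[-0.1,0,6],[0,0,0],-0.5],[[-0.1,0,8.5],[0,0,0],-0.5],[[-0.1,0,9.5],[0,0,0],-0.5],[[-0.1,0,9.5],[0,0,0],-0.5]]' >/dev/null; python3 -m crank '[[[0,0,0],[0,0,0],0.5],[[0,0,0],[0,0,0],0.5],[[0,0,0],[0,0,0],0.5],[[0,0,0],[0,0,0],0.5],[[0,0,0],[0,0,0],0.5]]' 50;python3 -m crank '[[[0,0,0],[0,0,0],0.5],[[0,0,-2],[0,0,0],0.5],[[0,0,-5],[0,0,0],0.5],[[0,0,-8],[0,0,0],0.5],[[0,0,-8],[0,0,0],0.5]]';python3 -c "
from h import *
to(523,312,90,-96)"
```

```text
time: 8.32
tool_pos: [511.5, 16.3, 12.4]
orientation: [2.333, 2.102, 0.004]
contact_force: [0.3, -0.5, 5.4]
opening: 43.6
gripper_force: 51.9
time: 8.73
tool_pos: [514.0, 16.2, 96.2]
orientation: [2.331, 2.1, 0.013]
contact_force: [1.4, 0.5, -1.9]
opening: 43.9
gripper_force: 52.5
t8.73 [514.   16.2  96.2] shift [29.51 -2.19  0.7 ] turn [ 0.5 -0.2  0. ] open 43.9
```

```bash
python3 -m crank '[[[4,-0.3,0],[0,0,0],0.5],[[8,-0.7,0],[0,0,0],0.5],[[12,-1,0],[0,0,0],0.5],[[16,-1.3,0],[0,0,0],0.5],[[20,-1.6,0],[0,0,0],0.5]]' >/dev/null;python3 -m crank '[[[4,-0.4,0],[0,0,0],0.5],[[8,-0.6,2],[0,0,0],0.5],[[9.5,-0.6,5],[0,0,0],0.5],[[9.5,-0.6,7],[0,0,0],0.5],[[9.5,-0.6,7],[0,0,0],0.5]]'>/dev/null;python3 -m crank '[[[0,0,0],[0,0,0],0.5],[[0,0,0],[0,0,0],0.5],[[0,0,0],[0,0,0],0.5],[[0,0,0],[0,0,0],0.5]]' ; python3 -c "
from h import *
to(523,312,15,-96)"
```

```text
time: 9.9
tool_pos: [519.8, 311.0, 22.2]
orientation: [2.336, 2.101, 0.003]
contact_force: [0.1, -0.5, -3.1]
opening: 43.6
gripper_force: 51.6
t9.90 [519.8 311.   22.2] shift [0.14 0.31 0.72] turn [ 0.1 -0.1 -0.1] open 43.6
```

```bash
python3 -m crank '[[[0,0,0.2],[0,0,0],0.5],[[0,0,0.4],[0,0,0],0.5],[[0,0,0.5],[0,0,0],0.5],[[0,0,0.5],[0,0,0],0.5],[[0,0,0.5],[0,0,0],0.5]]' | grep -E 'tool|contact';  python3 -m crank '[[[0,0,0.1],[0,0,0],0.5],[[0,0,0.15],[0,0,0],0.5],[[0,0,0.15],[0,0,0],0.5],[[0,0,0.15],[0,0,0],0.5]]' | grep -E 'tool|contact'
```

```text
tool_pos: [518.8, 311.7, 15.9]
contact_force: [-0.4, -0.1, -3.2]
tool_pos: [519.0, 311.8, 14.7]
contact_force: [-1.1, 0.1, -2.4]
```

```bash
python3 -m crank '[[[0,0,0.1],[0,0,0],0.5],[[0,0,0.1],[0,0,0],0.5],[[0,0,0.1],[0,0,0],0.5]]' | grep -E 'tool|contact'; python3 -m crank '[[[0,0,0],[0,0,0],-0.5],[[0,0,0],[0,0,0],-0.5],[[0,0,-1],[0,0,0],-0.5],[[0,0,-5],[0,0,0],-0.5],[[0,0,-9],[0,0,0],-0.5]]' | grep -E 'open|contact'; python3 -c "
from h import *
to(501.5,-60,106,-96)"
```

```text
tool_pos: [519.0, 311.9, 14.6]
contact_force: [-2.9, -1.9, 6.0]
contact_force: [0.9, 0.9, -0.2]
opening: 63.9
t11.32 [517.5 310.7 103.1] shift [-37.03   2.27  -0.17] turn [-0.2  0.2  0. ] open 63.9
```

The transformer is down, with contact at TCP z 14.6. The spool is next.

```bash
python3 -m crank '[[[-4.1,0.3,0],[0,0,0],-0.5],[[-8.2,0.6,0],[0,0,0],-0.5],[[-12.3,0.8,0],[0,0,0],-0.5],[[-16.4,1.1,0],[0,0,0],-0.5],[[-20.5,1.4,0],[0,0,0],-0.5]]' >/dev/null; python3 -m crank '[[[-4.1,0.3,0],[0,0,0],-0.5],[[-8.2,0.6,0],[0,0,0],-0.5],[[-12.3,0.8,0],[0,0,0],-0.5],[[-16.5,0.9,0],[0,0,0],-0.5],[[-16.5,0.9,0],[0,0,0],-0.5]]' >/dev/null;python3 -m crank '[[[0,0,0],[0,0,0],-0.5],[[0,0,0],[0,0,0],-0.5],[[0,0,0],[0,0,0],-0.5],[[0,0,0],[0,0,0],-0.5],[[0,0,0],[0,0,0],-0.5]]' >/dev/null; python3 - <<'E'
from h import *
import m2
from m2 import cont
to(501.5,-60,10,-96)
c,T=m2.c,m2.T;cv2.imwrite('pics/w3.png',c['frame'][:,:,::-1])
print('pred',proj(c,[[501.5,-59,53],[501.5,-58.6,3],[509.6,16.9,3],[517.7,94.2,3]],T))
E
```

```text
t12.57 [503.6 -57.1 103.5] shift [ 7.73 -0.24 -9.65] turn [-0.  -0.   0.2] open 64.2
t12.62 [503.5 -57.4 103.4] shift [-0.28 -0.17  9.34] turn [-0.  -0.   0.2] open 64.5
pred [[315.09910433 272.00968805]
 [315.88392956 245.71307736]
 [316.46418849 132.08437705]
 [316.99193373  17.30439362]]
```

View pics/w3.png

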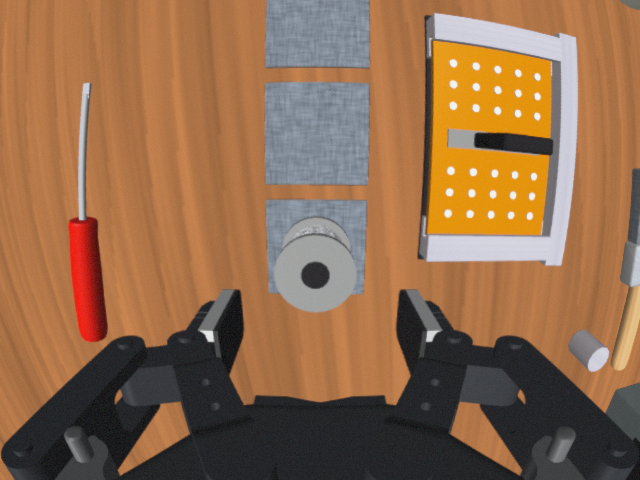

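The wrist view shows the spool top at (315,275), close to the prediction, and the middle coaster at (317,134). I grasp the spool.

```bash
python3 -m crank '[[[-0.35,-0.15,3],[0,0,0],-0.5],[[-0.35,-0.15,6],[0,0,0],-0.5],[[-0.35,-0.15,8.5],[0,0,0],-0.5],[[-0.35,-0.15,9.2],[0,0,0],-0.5],[[-0.35,-0.15,9.2],[0,0,0],-0.5]]' >/dev/null; python3 -m crank '[[[0,0,0],[0,0,0],0.5],[[0,0,0],[0,0,0],0.5],[[0,0,0],[0,0,0],0.5],[[0,0,0],[0,0,0],0.5],[[0,0,0],[0,0,0],0.5]]' 50;python3 -m crank '[[[0,0,0],[0,0,0],0.5],[[0,0,-2],[0,0,0],0.5],[[0,0,-5],[0,0,0],0.5],[[0,0,-8],[0,0,0],0.5],[[0,0,-8],[0,0,0],0.5]]';python3 -c "
from h import *
to(520,238,90,-96)"
```

```text
time: 13.45
tool_pos: [502.9, -61.9, 13.0]
orientation: [2.333, 2.102, 0.004]
contact_force: [-0.3, -0.7, 6.1]
opening: 44.9
gripper_force: 51.4
time: 13.87
tool_pos: [505.4, -62.5, 96.8]
orientation: [2.33, 2.099, 0.013]
contact_force: [2.1, -0.1, -1.2]
opening: 45.0
gripper_force: 51.6
t13.87 [505.4 -62.5  96.8] shift [30.04 -1.68  0.73] turn [ 0.5 -0.1  0. ] open 45.0
```

```bash
python3 -m crank '[[[4,-0.3,0],[0,0,0],0.5],[[8,-0.6,0],[0,0,0],0.5],[[12,-0.9,0],[0,0,0],0.5],[[16,-1.1,0],[0,0,0],0.5],[[20,-1.4,0],[0,0,0],0.5]]' >/dev/null;python3 -m crank '[[[4,-0.2,0],[0,0,0],0.5],[[8,-0.2,2],[0,0,0],0.5],[[10.4,-0.2,5],[0,0,0],0.5],[[10.4,-0.2,7],[0,0,0],0.5],[[10.4,-0.2,7],[0,0,0],0.5]]'>/dev/null;python3 -m crank '[[[0,0,0],[0,0,0],0.5],[[0,0,0],[0,0,0],0.5],[[0,0,0],[0,0,0],0.5],[[0,0,0.3],[0,0,0],0.5],[[0,0,0.4],[0,0,0],0.5]]' ; python3 -c "
from h import *
to(520,241,15,-96)"
```

```text
time: 15.12
tool_pos: [517.8, 241.6, 18.3]
orientation: [-2.335, -2.101, -0.003]
contact_force: [-0.6, -0.8, -2.1]
opening: 45.2
gripper_force: 52.0
t15.12 [517.8 241.6  18.3] shift [-0.03  0.23  0.33] turn [ 0.1 -0.1 -0. ] open 45.2
```

```bash
python3 -m crank '[[[0,0,0.1],[0,0,0],0.5],[[0,0,0.1],[0,0,0],0.5],[[0,0,0.1],[0,0,0],0.5]]' | grep -E 'tool|contact';python3 -m crank '[[[0,0,0.1],[0,0,0],0.5],[[0,0,0.1],[0,0,0],0.5],[[0,0,0.1],[0,0,0],0.5]]' | grep -E 'tool|contact'
```

```text
tool_pos: [517.1, 242.0, 16.6]
contact_force: [0.2, 0.3, -1.6]
tool_pos: [517.2, 242.1, 15.5]
contact_force: [-0.0, 0.8, -1.9]
```

```bash
python3 -m crank '[[[0,0,0.1],[0,0,0],0.5],[[0,0,0.1],[0,0,0],0.5],[[0,0,0.1],[0,0,0],0.5]]' | grep -E 'tool|contact'; python3 -m crank '[[[0,0,0],[0,0,0],-0.5],[[0,0,0],[0,0,0],-0.5],[[0,0,-1],[0,0,0],-0.5],[[0,0,-5],[0,0,0],-0.5],[[0,0,-9],[0,0,0],-0.5]]' | grep -E 'open|contact'; python3 -c "
from h import *
to(624,2,110,-6)"
```

```text
tool_pos: [517.3, 242.2, 15.4]
contact_force: [-1.6, -1.1, 5.2]
contact_force: [1.3, 0.9, 0.7]
opening: 64.1
t16.28 [515.6 241.  104.2] shift [-22.65  13.27  -0.55] turn [ -0.3   0.  -90. ] open 64.1
```

All three are on the newspaper. Now I go to the fin, turning back to yaw -6.

```bash
python3 -m crank '[[[-4,2,-2],[0,0,-7],-0.5],[[-8,4,-2],[0,0,-14],-0.5],[[-12,6.5,-2],[0,0,-21],-0.5],[[-15.5,9,-2],[0,0,-28],-0.5],[[-19,11,-2],[0,0,-35],-0.5]]' >/dev/null; python3 -c "
from h import *
to(624,2,125,-6)"
```

```text
t16.70 [594.9  68.  125.8] shift [-7.2  -0.44  0.08] turn [  0.1   0.1 -56.7] open 64.2
```

```bash
python3 -m crank '[[[-3,-0.2,0],[0,0,-7],-0.3],[[-5,-0.2,0],[0,0,-14],-0.3],[[-6,-0.2,0],[0,0,-21],-0.3],[[-6,-0.2,0],[0,0,-28],-0.3],[[-6,-0.2,0],[0,0,-35],-0.3]]' >/dev/null; python3 -c "
from h import *
to(624,2,125,-6)"
```

```text
t17.12 [619.7  13.  125.1] shift [-0.89 -0.77  0.01] turn [ -0.    0.  -21.9] open 55.6
```

```bash
python3 -m crank '[[[-0.5,-0.6,0],[0,0,-7],-0.3],[[-0.5,-0.6,0],[0,0,-14],-0.3],[[-0.5,-0.6,0],[0,0,-20.5],-0.3],[[-0.5,-0.6,0],[0,0,-20.5],-0.3],[[-0.5,-0.6,0],[0,0,-20.5],-0.3]]' >/dev/null;python3 -m crank '[[[0,0,0],[0,0,0],-0.3],[[0,0,0],[0,0,0],-0.3],[[0,0,0],[0,0,0],-0.3],[[0,0,0],[0,0,0],-0.3]]' >/dev/null; python3 - <<'E'
from h import *
to(624,2,125,-6)
c,T=wrist('w4.png')
print('pred',proj(c,[[624,2,61],[607,3.7,61],[641,.2,61]],T))
f=c['frame'];m=cv2.inRange(cv2.cvtColor(f,cv2.COLOR_RGB2HSV),(10,150,100),(25,255,255));q=cv2.findContours(m,0,1)[0];q=max(q,key=cv2.contourArea)[:,0];print('amber',rect(plane(c,q,16,T)))
E
```

```text
t17.87 [620.9   7.3 124.5] shift [-0.38 -0.48 -0.05] turn [-0.   0.  -1.6] open 55.5
pred [[308.16285679 263.44196768]
 [306.94425539 235.15480158]
 [309.19952414 290.33042966]]
amber [649.1  56.8 870.3 477.4 -13.1]
```

View pics/w4.png

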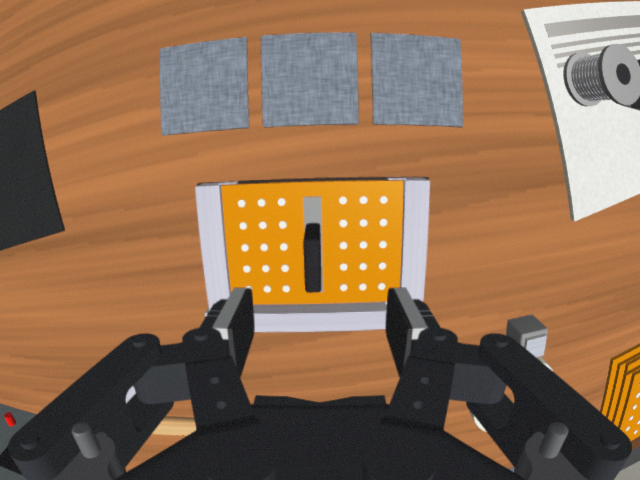

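The fin's top is centred at about (313,264) against a prediction of (308,263), so the fin is at y≈4.5. I correct y by -2.8 mm and yaw by -1.6°, then descend.

```bash
python3 -m crank '[[[-0.3,-0.28,0],[0,0,-1.8],-0.3],[[-0.3,-0.28,3],[0,0,-1.8],-0.3],[[-0.3,-0.28,6],[0,0,-1.8],-0.3],[[-0.3,-0.28,9],[0,0,-1.8],-0.3],[[-0.3,-0.28,10.2],[0,0,-1.8],-0.3]]' >/dev/null;python3 -m crank '[[[0,0,0],[0,0,0],-0.3],[[0,0,0],[0,0,0],-0.3],[[0,0,0],[0,0,0],-0.3],[[0,0,0],[0,0,0],-0.3],[[0,0,0],[0,0,0],-0.3]]';  python3 -c "
from h import *
to(624,4.5,22,-6.2)"
```

```text
time: 18.75
tool_pos: [624.9, 4.0, 24.4]
orientation: [0.158, 3.134, 0.001]
contact_force: [0.2, -0.6, 0.2]
opening: 55.3
gripper_force: 0.0
t18.75 [624.9   4.   24.4] shift [0.1  0.04 0.24] turn [0.  0.2 0.4] open 55.3
```

```bash
python3 -m crank '[[[0.1,0,0.2],[0,0,0.3],0.2],[[0.1,0,0.2],[0,0,0.3],0.6],[[0.1,0,0.2],[0,0,0.3],1],[[0.1,0,0.2],[0,0,0.3],1],[[0.1,0,0.2],[0,0,0.3],1]]' 50;python3 -m crank '[[[0,0,0],[0,0,0],1],[[0,0,0],[0,0,0],1],[[0,0,0],[0,0,0],1],[[0,0,0],[0,0,0],1]]'; python3 -c "
from h import *
to(624,4.5,22,-6.2)"
```

```text
time: 19.17
tool_pos: [622.6, 3.8, 20.7]
orientation: [0.167, 3.137, -0.0]
contact_force: [-1.2, -0.8, 1.2]
opening: 9.3
gripper_force: 49.2
time: 19.5
tool_pos: [622.6, 3.9, 20.7]
orientation: [0.167, 3.137, -0.0]
contact_force: [-0.8, -0.7, 2.3]
opening: 9.7
gripper_force: 49.2
t19.50 [622.6   3.9  20.7] shift [-0.13  0.08 -0.13] turn [-0.   0.   0.1] open 9.7
```

```bash
python3 -m crank '[[[0.4,0,-0.05],[0,0,0],1],[[1,0,-0.05],[0,0,0],1],[[1.6,0,-0.05],[0,0,0],1],[[2.2,0,-0.05],[0,0,0],1],[[2.8,0,-0.05],[0,0,0],1]]'; python3 -m crank '[[[0.8,0,0],[0,0,0],1],[[1.6,0,0],[0,0,0],1],[[2.4,0,0],[0,0,0],1],[[3.2,0,0],[0,0,0],1],[[4,0,0],[0,0,0],1]]'
```

```text
time: 19.92
tool_pos: [593.7, 7.1, 20.7]
orientation: [-0.167, -3.137, 0.0]
contact_force: [0.5, -0.8, -0.5]
opening: 9.3
gripper_force: 48.8
time: 20.33
tool_pos: [553.8, 11.4, 20.9]
orientation: [-0.166, -3.137, -0.0]
contact_force: [-0.2, -0.5, -2.1]
opening: 9.4
gripper_force: 48.7
```

```bash
python3 -m crank '[[[0.9,0,0],[0,0,0],1],[[1.8,0,0],[0,0,0],1],[[2.7,0,0],[0,0,0],1],[[3.6,0,0],[0,0,0],1],[[4.2,0,0],[0,0,0],1]]'; python3 -m crank '[[[0,0,0],[0,0,0],1],[[0,0,-1],[0,0,0],1],[[0,0,-3],[0,0,0],1],[[0,0,-5],[0,0,0],1],[[0,0,-5],[0,0,0],1]]'; python3 -c "
from h import *
to(528.7,-303,72,3.4)"
```

```text
time: 20.75
tool_pos: [511.6, 16.2, 20.8]
orientation: [-0.166, -3.136, -0.001]
contact_force: [0.7, 0.2, -1.8]
opening: 9.4
gripper_force: 48.7
time: 21.17
tool_pos: [517.0, 15.8, 75.5]
orientation: [0.166, 3.129, 0.003]
contact_force: [0.5, 0.5, -1.6]
opening: 9.3
gripper_force: 48.8
t21.17 [517.   15.8  75.5] shift [ -4.55 -31.58   0.32] turn [ 0.1  0.5 -9.5] open 9.3
```

The panel is out and lifted level. I carry it to above the mat.

```bash
python3 -m crank '[[[-0.6,-4,0],[0,0,-2],1],[[-1.2,-8,0],[0,0,-4],1],[[-1.8,-12,0],[0,0,-6],1],[[-2.4,-16,0],[0,0,-8],1],[[-3,-20,0],[0,0,-9.5],1]]' >/dev/null; python3 -c "
from h import *
to(528.7,-303,60,3.4)"
```

```text
t21.58 [ 522.1 -188.2   71.2] shift [  0.05 -11.5    1.12] turn [-0.   0.   0.2] open 9.6
```

```bash
python3 -m crank '[[[0,-4,0],[0,0,0],1],[[0,-8,0],[0,0,0],1],[[0,-11,0.5],[0,0,0],1],[[0,-11.3,1.1],[0,0,0],1],[[0,-11.3,1.1],[0,0,0],1]]' >/dev/null; python3 -m crank '[[[0,0,0],[0,0,0],1],[[0,0,0],[0,0,0],1],[[0,0,0],[0,0,0],1],[[0,0,0],[0,0,0],1],[[0,0,0],[0,0,0],1]]' >/dev/null; python3 - <<'E'
from h import *
to(528.7,-303,60,3.4)
c,T=wrist('w5.png')
print('mat pred',proj(c,[[528.7,-303.7,4]],T))
E
```

```text
t22.42 [ 529.2 -298.    60.3] shift [ 0.08 -0.49  0.03] turn [0.  0.  0.1] open 9.1
mat pred [[306.48033569 259.25005404]]
```

View pics/w5.png

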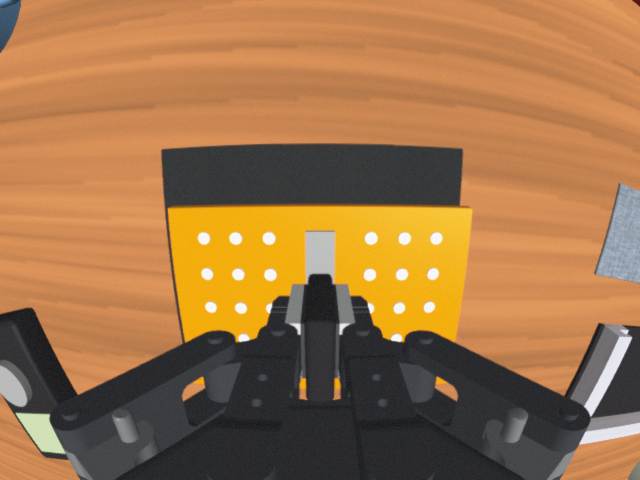

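The wrist view shows the mat's near corners at (162,150) and (462,150) and the panel's near corners at (169,208) and (471,208). I compute both centres from their edges with the same camera.

```bash
cat > m5.py <<'E'
from h import *
import sys
ztop=float(sys.argv[1])   # panel top = tcp z + ztop
c,T=wrist();o=ctrl.get_obs();hsv=cv2.cvtColor(c['frame'],cv2.COLOR_RGB2HSV)
am=cv2.inRange(hsv,(10,150,170),(27,255,255))>0;am=cv2.morphologyEx(am.astype('u1'),cv2.MORPH_CLOSE,np.ones((15,15)))>0
dk=cv2.inRange(hsv,(0,0,20),(179,90,85))>0
def fit(P,z):
    w=plane(c,P,z,T);m=w.mean(0);v=np.linalg.svd(w-m)[2][0];return m,v
def isect(a,b):
    t=np.linalg.solve(np.c_[a[1],-b[1]],b[0]-a[0]);return a[0]+t[0]*a[1]
def edges(mk,cols,r0,rows,z,half):
    near=fit([[x,r0+np.argmax(mk[r0:r0+120,x])-.5] for x in cols],z)
    L=fit([[150+np.argmax(mk[y,150:320])-.5,y] for y in rows],z);R=fit([[500-np.argmax(mk[y,500:320:-1])+.5,y] for y in rows],z)
    a,b=isect(near,L),isect(near,R);d=a-b if a[1]>b[1] else b-a;u=d/np.linalg.norm(d);fw=np.array([u[1],-u[0]])
    print('corners',a.round(1),b.round(1),'width %.1f'%np.linalg.norm(d),'yaw %.2f'%np.degrees(np.arctan2(-u[0],u[1])),'side yaws',[round(float(np.degrees(np.arctan(s[1][1]/s[1][0]))),1) for s in(L,R)],'centre',((a+b)/2+fw*half).round(1))
if __name__=='__main__':
    print(o['tool_pos'].round(1))
    edges(dk,range(190,440,10),120,range(160,195,4),4,65)
    edges(am,list(range(185,300,8))+list(range(345,455,8)),190,range(215,300,6),o['tool_pos'][2]+ztop,45)
E
python3 m5.py -4.8
```

```text
[ 528.9 -298.5   60.2]
corners [ 470.  -388.8] [ 459.9 -221.8] width 167.3 yaw 3.46 side yaws [4.1, 3.5] centre [ 529.8 -301.4]
corners [ 492.6 -371.8] [ 483.3 -221.1] width 150.9 yaw 3.55 side yaws [-4.9, 12.6] centre [ 532.9 -293.7]
```

The panel's apparent width is 150 mm and its sides converge, so it may be pitched in the grip. I check from the scene camera.

```bash
python3 - <<'E'
from h import *
c=cams.read_camera('scene');cv2.imwrite('pics/s5.png',cv2.resize(c['frame'][130:330,40:340,::-1],None,fx=2.6,fy=2.6,interpolation=cv2.INTER_CUBIC))
E
```

```text
(no output)
```

View pics/s5.png

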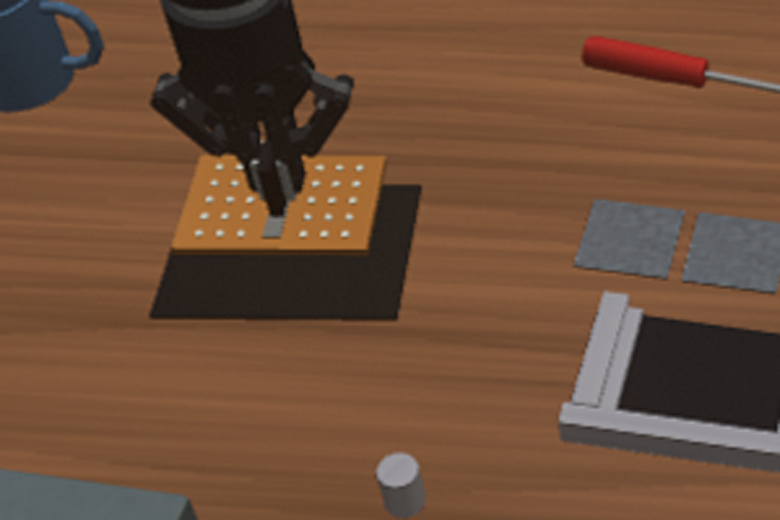

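```bash
python3 - <<'E'
from h import *
c=cams.read_camera('scene')
P=np.array([[173,248],[368,250],[200,157],[385,157]])/2.6+[40,130]
for z in(45,55,65,75):
    w=plane(c,P,z);print(z,w.round(0).tolist(),'far %.0f near %.0f depth %.0f'%(np.linalg.norm(w[0]-w[1]),np.linalg.norm(w[2]-w[3]),np.linalg.norm(w[0]-w[2])))
c,T=wrist()
P=[[169,208],[471,208],[185,383],[438,385]]
for z in(35,45,55,65,75):
    w=plane(c,P,z,T);print(z,w.round(0).tolist(),'near %.0f far %.0f depth %.0f'%(np.linalg.norm(w[0]-w[1]),np.linalg.norm(w[2]-w[3]),np.linalg.norm(w[0]-w[2])))
# panel near edge line in top/scene two-view via wrist+scene triangulation
cs=cams.read_camera('scene')
S=np.array([[385,157],[200,157],[368,250],[173,248]])/2.6+[40,130]
for a,b in((1,0),(0,1),(3,2),(2,3)):
    o1,v1=ray(c,P[a],T);o2,v2=ray(cs,S[b]);v1=v1[0];v2=v2[0]
    t=np.linalg.lstsq(np.c_[v1,-v2],o2-o1,rcond=None)[0];p,q=o1+t[0]*v1,o2+t[1]*v2;print(P[a],((p+q)/2).round(1),'gap %.1f'%np.linalg.norm(p-q))
E
```

```text
45 [[572.0, -365.0], [565.0, -233.0], [484.0, -372.0], [475.0, -240.0]] far 132 near 132 depth 89
55 [[581.0, -359.0], [574.0, -229.0], [494.0, -366.0], [485.0, -236.0]] far 130 near 130 depth 88
65 [[590.0, -354.0], [584.0, -226.0], [504.0, -361.0], [495.0, -233.0]] far 128 near 128 depth 87
75 [[599.0, -349.0], [593.0, -222.0], [514.0, -356.0], [505.0, -229.0]] far 127 near 127 depth 86
35 [[496.0, -372.0], [487.0, -227.0], [599.0, -372.0], [591.0, -225.0]] near 146 far 147 depth 103
45 [[494.0, -368.0], [486.0, -231.0], [591.0, -367.0], [583.0, -229.0]] near 137 far 138 depth 97
55 [[492.0, -363.0], [484.0, -236.0], [583.0, -363.0], [575.0, -234.0]] near 128 far 129 depth 90
65 [[490.0, -359.0], [483.0, -240.0], [574.0, -359.0], [567.0, -239.0]] near 119 far 121 depth 84
75 [[488.0, -355.0], [481.0, -245.0], [566.0, -355.0], [560.0, -243.0]] near 111 far 112 depth 78
[471, 208] [ 484.6 -236.1   55.1] gap 1.0
[169, 208] [ 492.7 -365.5   53.4] gap 2.7
[438, 385] [ 574.9 -231.6   54.3] gap 4.4
[185, 383] [ 581.4 -361.    55.6] gap 3.4
```

Triangulation puts all four panel corners at z 53–56, so the panel is level and my side mask had only picked up wood. The panel centre is about (533,-298.5) and the mat about (529.5,-302.5). I shift and lower to just above the mat.

```bash
python3 -m crank '[[[0.35,-0.38,1],[0,0,0],1],[[0.35,-0.38,2],[0,0,0],1],[[0.35,-0.38,3],[0,0,0],1],[[0.35,-0.38,3.9],[0,0,0],1],[[0.35,-0.38,3.9],[0,0,0],1]]' >/dev/null; python3 -m crank '[[[0,0,0],[0,0,0],1],[[0,0,0],[0,0,0],1],[[0,0,0],[0,0,0],1],[[0,0,0],[0,0,0],1],[[0,0,0],[0,0,0],1]]' >/dev/null; python3 - <<'E'
from h import *
to(528.7,-303,15,3.4)
c,T=wrist('w6.png')
E
```

```text
t23.55 [ 525.7 -303.3   21.5] shift [-0.3   0.01  0.65] turn [-0.   0.1  0. ] open 9.4
```

View pics/w6.png

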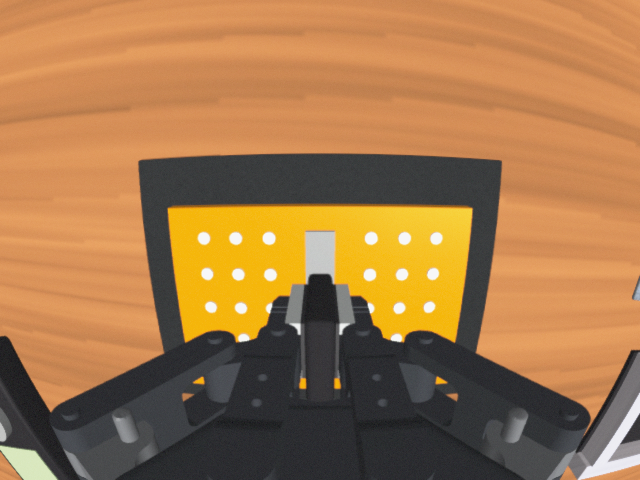

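The panel now sits within the mat: near corners of the mat are at (139,161) and (501,161), of the panel at (168,208) and (472,208). I compute the residual offset.

```bash
python3 - <<'E'
from h import *
c,T=wrist();hsv=cv2.cvtColor(c['frame'],cv2.COLOR_RGB2HSV)
dk=cv2.inRange(hsv,(0,0,15),(179,110,90))>0;am=cv2.inRange(hsv,(15,190,200),(27,255,255))>0
dark_or_am=dk|am
def near(P,z,half):
    w=plane(c,P,z,T);m=w.mean(0);v=np.linalg.svd(w-m)[2][0];v*=np.sign(v[1]);return m,v
for nm,a,b,z,h in(('mat',[139,161],[501,161],4,65),('panel',[168,208],[472,208],ctrl.get_obs()['tool_pos'][2]-4.8,45)):
    w=plane(c,[a,b],z,T);d=w[1]-w[0];n=np.linalg.norm(d);u=d/n;yc=[round(float(x),1) for x in(n,np.degrees(np.arctan2(-u[0],u[1])))]
    mk=dk if nm=='mat' else am;r0=a[1]-15
    cols=list(range(a[0]+15,295,6))+list(range(350,b[0]-14,6))
    m,v=near([[x,r0+np.argmax(mk[r0:r0+60,x])-.5] for x in cols],z,h)
    print(nm,w.round(1).tolist(),yc,'fit yaw %.2f'%np.degrees(np.arctan2(-v[0],v[1])),'centre',(w.mean(0)+np.array([u[1],-u[0]])*h).round(1),'nearline x at y=-303: %.1f'%(m[0]+(-303-m[1])*v[0]/v[1]))
E
```

```text
mat [[470.0, -388.2], [459.8, -221.8]] [166.7, 3.5] fit yaw 3.46 centre [ 529.8 -301. ] nearline x at y=-303: 464.6
panel [[489.0, -368.1], [481.2, -239.6]] [128.8, 3.5] fit yaw 3.54 centre [ 530.  -301.1] nearline x at y=-303: 484.7
```

The panel is centred within 0.3 mm and square within 0.1°. I lower it to contact.

```bash
python3 -m crank '[[[0,0,0.2],[0,0,0],1],[[0,0,0.4],[0,0,0],1],[[0,0,0.5],[0,0,0],1],[[0,0,0.5],[0,0,0],1],[[0,0,0.5],[0,0,0],1]]' | grep -E 'tool|contact';  python3 -m crank '[[[0,0,0.1],[0,0,0],1],[[0,0,0.1],[0,0,0],1],[[0,0,0.1],[0,0,0],1]]' | grep -E 'tool|contact'
```

```text
tool_pos: [525.2, -303.1, 15.7]
contact_force: [1.2, 0.2, -1.7]
tool_pos: [525.3, -303.2, 14.9]
contact_force: [-0.0, -0.0, -1.6]
```

```bash
python3 -m crank '[[[0,0,0.1],[0,0,0],1],[[0,0,0.1],[0,0,0],1],[[0,0,0.1],[0,0,0],1]]' | grep -E 'tool|contact'
```

```text
tool_pos: [525.4, -303.2, 14.7]
contact_force: [-2.7, 1.2, 5.1]
```

```bash
python3 -m crank '[[[0,0,0],[0,0,0],0.5],[[0,0,0],[0,0,0],-0.2],[[0,0,0],[0,0,0],-0.5],[[0,0,-1],[0,0,0],-0.5],[[0,0,-4],[0,0,0],-0.5]]' | grep -E 'contact|open';python3 -m crank '[[[0,0,-4],[0,0,0],-0.5],[[0,0,-8],[0,0,0],-0.5],[[0,0,-8],[0,0,0],-0.5],[[0,0,-8],[0,0,0],-0.5],[[0,0,-8],[0,0,0],-0.5]]' | grep -E 'tool'; python3 - <<'E'
from h import *
to(517,242,110,-96)
wrist('w7.png')
E
```

```text
contact_force: [0.1, 0.6, 0.3]
opening: 64.0
tool_pos: [525.3, -303.0, 134.3]
t25.40 [ 525.3 -303.   134.3] shift [-2.43 54.45  2.44] turn [ 0.   0.  99.4] open 64.0
```

View pics/w7.png

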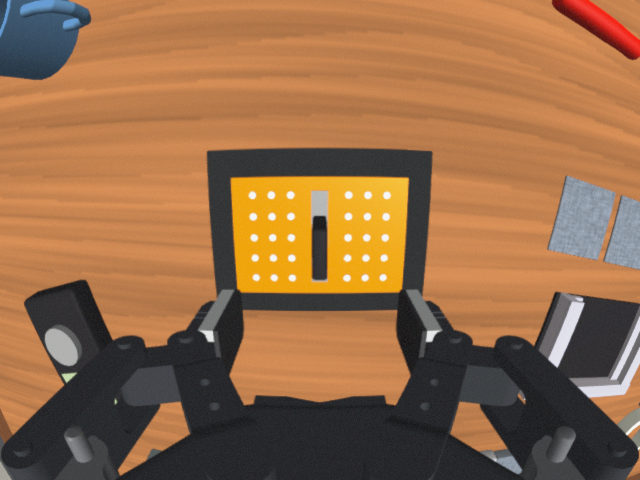

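The panel lies flat, evenly bordered by the mat. Now I fetch the spool back.

```bash
python3 -m crank '[[[0,4,0],[0,0,7],-0.5],[[0,8,0],[0,0,14],-0.5],[[0,12,0],[0,0,21],-0.5],[[0,16,0],[0,0,28],-0.5],[[-1,20,0],[0,0,35],-0.5]]' | grep tool; python3 -c "
from h import *
to(517.3,242.2,110,-96)"
```

```text
tool_pos: [518.8, -119.3, 132.1]
t25.87 [ 518.8 -119.3  132.1] shift [17.35 31.71  2.23] turn [-0.2 -0.1 67.5] open 64.3
```

```bash
python3 -m crank '[[[2,3.6,0],[0,0,7],-0.5],[[4,7.2,0],[0,0,14],-0.5],[[6,10.8,0],[0,0,21],-0.5],[[8,14.4,0],[0,0,28],-0.5],[[10,18,0],[0,0,35],-0.5]]' | grep tool; python3 -c "
from h import *
to(517.3,242.2,110,-96)"
```

```text
tool_pos: [517.0, 62.3, 132.4]
t26.28 [517.   62.3 132.4] shift [15.5   9.15  2.22] turn [-0.2  0.  36.4] open 64.1
```

```bash
python3 -m crank '[[[3.5,2,0],[0,0,7],-0.5],[[7,4,0],[0,0,14],-0.5],[[10.5,6,0],[0,0,21],-0.5],[[14,8,0],[0,0,28],-0.5],[[14.8,8.8,0],[0,0,33.5],-0.5]]' | grep tool; python3 -m crank '[[[0,0,0],[0,0,0],-0.5],[[0,0,0],[0,0,0],-0.5],[[0,0,0],[0,0,0],-0.5],[[0,0,0],[0,0,0],-0.5],[[0,0,0],[0,0,0],-0.5]]' |grep tool; python3 -c "
from h import *
to(517.3,242.2,15,-96)"
```

```text
tool_pos: [515.4, 239.9, 132.0]
tool_pos: [518.7, 231.1, 133.7]
t27.12 [518.7 231.1 133.7] shift [ 1.11 -0.19 11.87] turn [-0.   0.   3.1] open 64.2
```

```bash
python3 -m crank '[[[1.1,-0.2,0],[0,0,3.1],-0.5],[[1.1,-0.2,3],[0,0,3.1],-0.5],[[1.1,-0.2,6.5],[0,0,3.1],-0.5],[[1.1,-0.2,10],[0,0,3.1],-0.5],[[1.1,-0.2,11.7],[0,0,3.1],-0.5]]' | grep tool; python3 -m crank '[[[0,0,0],[0,0,0],-0.5],[[0,0,0],[0,0,0],-0.5],[[0,0,0],[0,0,0],-0.5],[[0,0,0],[0,0,0],-0.5]]' |grep -E 'tool|contact'; python3 -c "
from h import *
to(517.3,242.2,15,-96)"
```

```text
tool_pos: [514.8, 241.8, 13.2]
tool_pos: [518.7, 244.5, 19.1]
contact_force: [-0.8, -0.1, 0.1]
t27.87 [518.7 244.5  19.1] shift [-0.25 -0.12  0.41] turn [ 0.2 -0.1  0.1] open 64.1
```

```bash
python3 -m crank '[[[-0.2,-0.1,0.4],[0,0,0],-0.5],[[-0.2,-0.1,0.4],[0,0,0],-0.5],[[-0.2,-0.1,0.4],[0,0,0],0.5],[[-0.2,-0.1,0.4],[0,0,0],0.5],[[-0.2,-0.1,0.4],[0,0,0],0.5]]' 50 >/dev/null; python3 -m crank '[[[0,0,0],[0,0,0],0.5],[[0,0,0],[0,0,0],0.5],[[0,0,-2],[0,0,0],0.5],[[0,0,-5],[0,0,0],0.5],[[0,0,-8],[0,0,0],0.5]]';python3 -c "
from h import *
to(502,-60,90,-96)"
```

```text
time: 28.7
tool_pos: [514.1, 241.4, 92.0]
orientation: [-2.331, -2.105, 0.007]
contact_force: [0.9, 0.1, -1.4]
opening: 44.9
gripper_force: 51.5
t28.70 [514.1 241.4  92. ] shift [-30.11   1.86   0.28] turn [-0.2  0.2  0.2] open 44.9
```

```bash
python3 -m crank '[[[-4,0.2,0],[0,0,0],0.5],[[-8,0.4,0],[0,0,0],0.5],[[-12,0.7,0],[0,0,0],0.5],[[-16,0.9,0],[0,0,0],0.5],[[-20,1.1,0],[0,0,0],0.5]]' >/dev/null;python3 -m crank '[[[-4,0.2,0],[0,0,0],0.5],[[-8,0.4,2],[0,0,0],0.5],[[-10.1,0.6,5],[0,0,0],0.5],[[-10.1,0.6,6.8],[0,0,0],0.5],[[-10.1,0.6,6.8],[0,0,0],0.5]]'>/dev/null;python3 -m crank '[[[0,0,0],[0,0,0],0.5],[[0,0,0],[0,0,0],0.5],[[0,0,0],[0,0,0],0.5],[[0,0,0],[0,0,0],0.5],[[0,0,0],[0,0,0],0.5]]' >/dev/null; python3 -c "
from h import *
to(502,-60,14,-96)"
```

```text
t29.95 [503.  -58.1  25.9] shift [-0.2  -0.09  1.19] turn [ 0.1 -0.   0.2] open 45.3
```

```bash
python3 -m crank '[[[-0.2,-0.1,0.4],[0,0,0],0.5],[[-0.2,-0.1,0.8],[0,0,0],0.5],[[-0.2,-0.1,1.1],[0,0,0],0.5],[[-0.2,-0.1,1.1],[0,0,0],0.5],[[-0.2,-0.1,1.1],[0,0,0],0.5]]' | grep -E 'tool|cont';python3 -m crank '[[[0,0,0.1],[0,0,0],0.5],[[0,0,0.1],[0,0,0],0.5],[[0,0,0.1],[0,0,0],0.5]]' | grep -E 'tool|cont'
```

```text
tool_pos: [500.5, -60.9, 13.5]
contact_force: [0.1, 0.6, -1.8]
tool_pos: [501.0, -60.9, 13.0]
contact_force: [-0.5, 0.2, -2.0]
```

```bash
python3 -m crank '[[[-0.0,-0.0,0.1],[0,0,0],0.5],[[0,0,0.1],[0,0,0],0.5],[[0,0,0.1],[0,0,0],0.5]]' | grep -E 'tool|cont'; python3 -m crank '[[[0,0,0.05],[0,0,0],0.5],[[0,0,0.05],[0,0,0],0.5],[[0,0,0.05],[0,0,0],0.5]]' | grep -E 'tool|cont'
```

```text
tool_pos: [500.9, -60.8, 12.0]
contact_force: [0.0, 0.6, -2.4]
tool_pos: [500.9, -60.8, 11.4]
contact_force: [0.1, 0.2, -1.5]
```

```bash
python3 -m crank '[[[-0.0,-0.0,0.07],[0,0,0],0.5],[[0,0,0.07],[0,0,0],0.5],[[0,0,0.07],[0,0,0],0.5]]' | grep -E 'tool|cont'
```

```text
tool_pos: [500.9, -60.9, 10.8]
contact_force: [-0.4, -0.3, -1.3]
```

```bash
python3 -m crank '[[[-0.0,-0.0,0.1],[0,0,0],0.5],[[0,0,0.1],[0,0,0],0.5],[[0,0,0.1],[0,0,0],0.5]]' | grep -E 'tool|cont'
```

```text
tool_pos: [500.9, -60.8, 10.7]
contact_force: [-2.9, 0.2, 7.6]
```

The spool is down. I release it and go for the transformer.

```bash
python3 -m crank '[[[0,0,0],[0,0,0],-0.5],[[0,0,0],[0,0,0],-0.5],[[0,0,-1],[0,0,0],-0.5],[[0,0,-5],[0,0,0],-0.5],[[0,0,-9],[0,0,0],-0.5]]' | grep -E 'open|contact'; python3 -c "
from h import *
to(519,311.9,100,-96)"
```

```text
contact_force: [2.3, 0.9, 0.7]
opening: 63.9
t32.03 [499.1 -61.2  99.7] shift [37.32 -1.83 -0.09] turn [-0.3  0.1  0.1] open 63.9
```

```bash
python3 -m crank '[[[4.1,-0.2,0],[0,0,0],-0.5],[[8.2,-0.4,0],[0,0,0],-0.5],[[12.3,-0.6,0],[0,0,0],-0.5],[[16.4,-0.8,0],[0,0,0],-0.5],[[20.5,-1,0],[0,0,0],-0.5]]' >/dev/null; python3 -m crank '[[[4.1,-0.2,0],[0,0,0],-0.5],[[8.2,-0.4,0],[0,0,0],-0.5],[[12.3,-0.6,0],[0,0,0],-0.5],[[16.8,-0.8,0],[0,0,0],-0.5],[[16.8,-0.8,0],[0,0,0],-0.5]]' >/dev/null;python3 -m crank '[[[0,0,0],[0,0,0],-0.5],[[0,0,0],[0,0,0],-0.5],[[0,0,0],[0,0,0],-0.5],[[0,0,0],[0,0,0],-0.5],[[0,0,0],[0,0,0],-0.5]]' >/dev/null; python3 -c "
from h import *
to(519,311.9,15,-96)"
```

```text
t33.28 [521.5 310.3 100.1] shift [ 0.13 -0.26  8.51] turn [0. 0. 0.] open 64.2
```

```bash
python3 -m crank '[[[0.15,-0.25,2],[0,0,0],-0.5],[[0.15,-0.25,5],[0,0,0],-0.5],[[0.15,-0.25,7.5],[0,0,0],-0.5],[[0.15,-0.25,8.5],[0,0,0],-0.5],[[0.15,-0.25,8.5],[0,0,0],-0.5]]' | grep tool; python3 -m crank '[[[0,0,0],[0,0,0],-0.5],[[0,0,0],[0,0,0],-0.5],[[0,0,0],[0,0,0],0.5],[[0,0,0],[0,0,0],0.5],[[0,0,0],[0,0,0],0.5]]' 50;python3 -m crank '[[[0,0,0],[0,0,0],0.5],[[0,0,-2],[0,0,0],0.5],[[0,0,-5],[0,0,0],0.5],[[0,0,-8],[0,0,0],0.5],[[0,0,-8],[0,0,0],0.5]]';python3 -c "
from h import *
to(510,16.3,90,-96)"
```

```text
tool_pos: [516.8, 311.8, 12.2]
time: 34.12
tool_pos: [519.9, 314.6, 16.8]
orientation: [2.332, 2.105, 0.005]
contact_force: [-2.1, -0.3, 6.4]
opening: 43.5
gripper_force: 52.1
time: 34.53
tool_pos: [522.1, 315.8, 101.2]
orientation: [2.331, 2.105, 0.017]
contact_force: [1.7, 0.3, -2.3]
opening: 43.3
gripper_force: 52.0
t34.53 [522.1 315.8 101.2] shift [-29.92   1.84   0.92] turn [ 0.4 -0.4  0.1] open 43.3
```

```bash
python3 -m crank '[[[-4,0.2,0],[0,0,0],0.5],[[-8,0.4,0],[0,0,0],0.5],[[-12,0.7,0],[0,0,0],0.5],[[-16,0.9,0],[0,0,0],0.5],[[-20,1.2,0],[0,0,0],0.5]]' >/dev/null;python3 -m crank '[[[-4,0.3,0],[0,0,0],0.5],[[-8,0.5,2],[0,0,0],0.5],[[-9.9,0.8,5],[0,0,0],0.5],[[-9.9,0.8,7.2],[0,0,0],0.5],[[-9.9,0.8,7.2],[0,0,0],0.5]]'>/dev/null;python3 -m crank '[[[0,0,0],[0,0,0],0.5],[[0,0,0],[0,0,0],0.5],[[0,0,0],[0,0,0],0.5],[[0,0,0],[0,0,0],0.5],[[0,0,0],[0,0,0],0.5]]' >/dev/null; python3 -c "
from h import *
to(510.5,18.2,14,-96)"
```

```text
t35.78 [509.   15.2  23.9] shift [0.31 0.11 0.99] turn [ 0.1 -0.1  0.2] open 43.6
```

```bash
python3 -m crank '[[[0.3,0.1,0.3],[0,0,0],0.5],[[0.3,0.1,0.6],[0,0,0],0.5],[[0.3,0.1,0.9],[0,0,0],0.5],[[0.3,0.1,0.9],[0,0,0],0.5],[[0.3,0.1,0.9],[0,0,0],0.5]]' | grep -E 'tool|cont';python3 -m crank '[[[0,0,0.1],[0,0,0],0.5],[[0,0,0.1],[0,0,0],0.5],[[0,0,0.1],[0,0,0],0.5]]' | grep -E 'tool|cont'
```

```text
tool_pos: [509.6, 17.5, 13.8]
contact_force: [-0.1, 1.1, -1.3]
tool_pos: [509.7, 17.6, 13.8]
contact_force: [-4.7, 0.0, 8.8]
```

```bash
python3 -m crank '[[[0,0,0],[0,0,0],-0.5],[[0,0,0],[0,0,0],-0.5],[[0,0,-1],[0,0,0],-0.5],[[0,0,-5],[0,0,0],-0.5],[[0,0,-9],[0,0,0],-0.5]]' | grep -E 'open|contact'; python3 -c "
from h import *
to(523.8,385.9,100,-96)"
```

```text
contact_force: [0.8, 0.3, 0.6]
opening: 64.2
t36.87 [507.5  16.5 102.6] shift [36.92 -2.16  0.18] turn [-0.2  0.1  0.1] open 64.2
```

```bash
python3 -m crank '[[[4.1,-0.2,0],[0,0,0],-0.5],[[8.2,-0.4,0],[0,0,0],-0.5],[[12.3,-0.6,0],[0,0,0],-0.5],[[16.4,-0.8,0],[0,0,0],-0.5],[[20.5,-1.1,0],[0,0,0],-0.5]]' >/dev/null; python3 -m crank '[[[4.1,-0.3,0],[0,0,0],-0.5],[[8.2,-0.6,0],[0,0,0],-0.5],[[12.3,-0.8,0],[0,0,0],-0.5],[[16.4,-1.1,0],[0,0,0],-0.5],[[16.4,-1.1,0],[0,0,0],-0.5]]' >/dev/null;python3 -m crank '[[[0,0,0],[0,0,0],-0.5],[[0,0,0],[0,0,0],-0.5],[[0,0,0],[0,0,0],-0.5],[[0,0,0],[0,0,0],-0.5],[[0,0,0],[0,0,0],-0.5]]' >/dev/null; python3 -c "
from h import *
to(523.8,385.9,16,-96)"
```

```text
t38.12 [525.7 384.9 103.2] shift [ 0.08 -0.2   8.72] turn [0. 0. 0.] open 63.9
```

```bash
python3 -m crank '[[[0.05,-0.2,2],[0,0,0],-0.5],[[0.05,-0.2,5],[0,0,0],-0.5],[[0.05,-0.2,7.5],[0,0,0],-0.5],[[0.05,-0.2,8.6],[0,0,0],-0.5],[[0.05,-0.2,8.6],[0,0,0],-0.5]]' | grep tool; python3 -m crank '[[[0,0,0],[0,0,0],-0.5],[[0,0,0],[0,0,0],-0.5],[[-0.2,0,0],[0,0,0],-0.5],[[-0.2,0,0],[0,0,0],0.5],[[-0.2,0,0],[0,0,0],0.5]]' 50;python3 -m crank '[[[0,0,0],[0,0,0],0.5],[[0,0,0],[0,0,0],0.5],[[0,0,0],[0,0,0],0.5]]';python3 -m crank '[[[0,0,-2],[0,0,0],0.5],[[0,0,-5],[0,0,0],0.5],[[0,0,-8],[0,0,0],0.5],[[0,0,-8],[0,0,0],0.5]]'>/dev/null; python3 -c "
from h import *
to(518,93,90,-96)"
```

```text
tool_pos: [521.3, 385.1, 13.8]
time: 38.95
tool_pos: [523.9, 385.6, 18.4]
orientation: [2.332, 2.105, 0.004]
contact_force: [2.7, 2.0, -0.3]
opening: 42.8
gripper_force: 50.9
time: 39.2
tool_pos: [524.0, 385.6, 18.4]
orientation: [2.332, 2.105, 0.004]
contact_force: [0.2, -1.1, 6.1]
opening: 42.9
gripper_force: 51.1
t39.53 [526.1 387.5 103.2] shift [-29.39   2.19   1.12] turn [ 0.4 -0.4  0.2] open 43.3
```

```bash
python3 -m crank '[[[-4,0.2,0],[0,0,0],0.5],[[-8,0.5,0],[0,0,0],0.5],[[-12,0.7,0],[0,0,0],0.5],[[-16,1,0],[0,0,0],0.5],[[-20,1.3,0],[0,0,0],0.5]]' >/dev/null;python3 -m crank '[[[-4,0.3,0],[0,0,0],0.5],[[-8,0.7,2],[0,0,0],0.5],[[-9.3,1,5],[0,0,0],0.5],[[-9.3,1,7.4],[0,0,0],0.5],[[-9.3,1,7.4],[0,0,0],0.5]]'>/dev/null;python3 -m crank '[[[0,0,0],[0,0,0],0.5],[[0,0,0],[0,0,0],0.5],[[0,0,0],[0,0,0],0.5],[[0,0,0],[0,0,0],0.5],[[0,0,0],[0,0,0],0.5]]' >/dev/null; python3 -c "
from h import *
to(518.5,92.5,15.5,-96)"
```

```text
t40.78 [516.8  92.4  23.9] shift [0.03 0.16 0.84] turn [ 0.1 -0.1  0.2] open 43.0
```

```bash
python3 -m crank '[[[0,0.15,0.3],[0,0,0],0.5],[[0,0.15,0.6],[0,0,0],0.5],[[0,0.15,0.75],[0,0,0],0.5],[[0,0.15,0.75],[0,0,0],0.5],[[0,0.15,0.75],[0,0,0],0.5]]' | grep -E 'tool|cont';python3 -m crank '[[[0,0,0.1],[0,0,0],0.5],[[0,0,0.1],[0,0,0],0.5],[[0,0,0.1],[0,0,0],0.5]]' | grep -E 'tool|cont'
```

```text
tool_pos: [517.5, 91.3, 15.3]
contact_force: [-0.1, 0.4, 0.9]
tool_pos: [517.5, 91.4, 15.3]
contact_force: [-3.4, -0.8, 9.5]
```

```bash
python3 -m crank '[[[0,0,0],[0,0,0],-0.5],[[0,0,0],[0,0,0],-0.5],[[0,0,-1],[0,0,0],-0.5],[[0,0,-5],[0,0,0],-0.5],[[0,0,-9],[0,0,0],-0.5]]' | grep -E 'open|contact'; python3 -m crank '[[[0,0,-4],[0,0,0],-0.5],[[-3,0,-8],[0,0,0],-0.5],[[-7,0,-12],[0,0,0],-0.5],[[-9,0,-14],[0,0,0],-0.5],[[-9,0,-14],[0,0,0],-0.5]]' >/dev/null; python3 -m crank '[[[0,0,0],[0,0,0],-0.5],[[0,0,0],[0,0,0],-0.5],[[0,0,0],[0,0,0],-0.5],[[0,0,0],[0,0,0],-0.5],[[0,0,0],[0,0,0],-0.5]]' |grep tool; python3 - <<'E'
from h import *
c,T=wrist();cv2.imwrite('pics/w8.png',cv2.resize(c['frame'][110:370,230:410,::-1],None,fx=2.3,fy=2.3,interpolation=cv2.INTER_CUBIC))
print((proj(c,[[517.7,94.2,63],[510,16.5,47],[501.5,-59.5,53],[517.7,94.2,3],[510,16.5,3],[501.5,-59.5,3]],T)-[230,110])*2.3)
E
```

```text
contact_force: [1.8, -0.4, 0.3]
opening: 63.7
tool_pos: [507.6, 3.0, 242.7]
[[208.59702115   8.05349352]
 [208.47399636 207.43014822]
 [205.97972428 392.00612267]
 [208.55359261  17.26786311]
 [208.45878127 191.43154331]
 [206.26661544 352.65215239]]
```

View pics/w8.png

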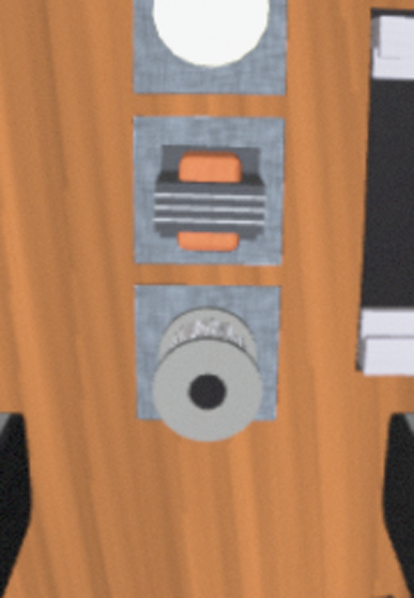

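The jar lid, transformer and spool tops are at (210,9), (209,209) and (207,391), each within about 1 mm of their coaster centres. Everything is upright and the arm is clear, so I hand in.

```bash
python3 -c "
from station import finish_job
print(finish_job())"
```

```text
the job is handed in; nothing more can be done
None
```

The job is handed in after about 43 s of robot time: the LED panel lies flat, centred and square on the mat, and the spool, jar and transformer stand upright within about 1 mm of the middle of their own coasters, by my own camera measurements.

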